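# Close the lime up in the food tub

## Robot

A 6-joint arm with a two-finger parallel gripper is mounted at the origin on a cart in front of the work surface, level with it; the furniture and walls round the work are solid. World frame = base frame: x ahead of the robot, y to its left, z up, the work surface at z = 0. Lengths are in m, angles in rad, forces in N, time in s.
With the tool pointing down it reaches from about 0.3 to 0.875 m from the base axis. Payload 6.4 kg.
Tool frame: the origin (TCP) lies between the finger pads; the fingertips stand ctrl.tip_extent ahead of it and the grasp point (between the pads) is the TCP (ctrl.tip_extent is the distance from the TCP to the fingertips, in m); z points along the fingers, y is the line along which they close (so a half turn about z gives the same grasp; the last joint's range is limited). The gripper opens to 85 mm and grips with 20 to 120 N. Pads are 22 mm wide; open, the fingers measure 114 mm over their backs; the gripper's body (76 mm by 85 mm) begins 54 mm behind the grasp point. The pads swing forward as they close: fully open they stand 13 mm farther back than shut.
Start: joints at [-1.436, 0.181, 1.607, -0, 1.354, -0.206], TCP at [0.192, -0.542, 0.25] pointing down, gripper open.
Joint ranges: [-2.99, 2.99], [-0.89, 2.07], [0.3, 2.58], [-1.14, 4.28], [0, 2.63], [-3.12, 3.12]. Speed limits (rad/s): [2.57, 2.57, 3.01, 3.14, 3.14, 3.14].

## Interface

Orientations are given as a unit quaternion [w, x, y, z].
In Python, from bench import ctrl gives the robot as it stands.
- The arm moves only by the tool send_rows, never from a script. Its arguments are lists of equal length, an entry for each row: "dr": the turn, a rotation vector about the tool's x, y, z in units of 6 degrees (1.0 is 6 degrees), a list of three; "xyz": the shift along the tool's x, y, z in cm, a list of three; "jaw": the opening in per cent of the stroke, from 0 (shut) to 100 (fully open). In form: {"dr": [[wx, wy, wz], ...], "xyz": [[dx, dy, dz], ...], "jaw": [jaw, ...]}. A call has exactly 8 rows; each row is the pose to reach, as a shift and turn from the pose commanded when the call began, along the tool's axes at that moment; what a row does not reach only later rows make up. A row lasts 1/8 s, in which the tool goes at most 62.5 mm and 10.7 degrees, less where a joint would pass 70% of its speed; a pose out of reach is approached as far as the arm can. A call with a gripper value outside its range is refused whole. The fingers move at their own pace and stop on an object; the grip force is fixed at half the most. Time passes only in rows, so rows that repeat a pose let the fingers close, or fill a call up. It gives the time, the measured TCP pose, the force, the opening and the grip force at its end, in the units of the state.
- ctrl.get_obs(): the state, without advancing time (a new reading comes with each control period).
- ctrl.camera(name): name is "scene" or "top"; returns the picture (480x640x3 uint8, red, green, blue); there is no depth.
- ctrl.calibration(name): a dict with "camera_matrix" (3x3 intrinsics, pixels), "D" ([k1, k2, p1, p2, k3] as OpenCV has them; the pictures are not rectified), "world_from_camera" (4x4, takes a point from camera to world coordinates). Camera axes: x right, y up, looking along -z (the intrinsics and any distortion apply to the point x, -y, -z); pixel columns grow to the right and rows downward; lengths in m; the calibration is good to about 2 mm. A picture is of the moment at which its call begins. calibration takes no time and is no camera call.
- ctrl.hand_in(): hands the job in; it is judged then, once.
The state is a dict: "time_s": time; "q": joint angles; "dq": joint speeds; "joint_efforts": joint torques, N m; "eef_pos": TCP position; "eef_rot": TCP orientation; "wrist_force": force on the tool from outside, world axes, zero at the start; "torque": the same for the moment, N m; "opening": opening from 0.0 (shut) to 1.0 (fully open); "grasp_force": force on a finger pad.
Only numpy, scipy, OpenCV 4.12 (cv2) and the standard library are available. Lean on these libraries where they do the work, as an engineer would, in place of code of your own. Each camera call takes 0.05 s, during which the arm holds its last target. There are 200 camera calls.

## Task

Put the lime into the open white food tub, set the tub's grey lid on it (lay it on, do not drop it), and press the lid down until both ends have snapped home and it sits level and flush on the rim all round. Leave the closed tub standing on the bar and knock nothing over.

Things in the scene. Friction and masses are not known exactly. Their poses are not given: they have to be found in the camera images.
- tub: open white plastic food tub, rounded rectangle, loose, 0.55 kg: 122 mm (its x) by 188 mm (its y) over the rim, 75 mm high; walls 4 mm, floor 3.5 mm thick, mouth inside the rim 110 x 176 mm. Origin at the centre of its underside, z up. Inside each short end wall, 9 mm below the rim top, two small springy snap beads (x = +-26 mm) hold the lid
- lid: loose grey lid of that tub, right side up, 0.12 kg: flange 124 (its x) x 190 mm (its y), under it a tapered plug 107 x 173 mm (1.5 mm play), on top a grip bar 18 mm wide (x), 70 mm long (y). Origin at the centre of the plug's bottom; flange underside z = 20 mm, flange top 24, grip top 52. Fits either way round. Laid on, its flange is 9 mm above the rim; seated, its origin is 55 mm above the tub's
- lid_end_a (a point): point on top of the lid's flange, 72 mm from the centre on its centre line towards +y: a good place to press that end, which snaps over its two beads at about 8 to 10 N (both ends at once take about double). Seated it is 79 mm above the tub's underside, unseated about 88 mm
- lid_end_b (a point): the same point at the lid's other (-y) end
- lime: whole green lime lying on the bar, 53 x 46 x 48 mm (its x, y, z), 0.05 kg; origin at its underside as it starts, and turning with it if it rolls
- mill: bystander: wooden pepper mill, 58 mm across, 160 mm tall, standing at the back right; origin at the centre of its foot, z up
- spice_jar: bystander: small spice jar, 46 mm across, 105 mm tall, standing beside the mill; origin at the centre of its foot, z up
Not all that is in view belongs to the job. Leave any blue or orange look-alike of the lime alone.

How it is judged:
At the end, for the whole second after the job is handed in: The lime is inside the tub; the lid is centred on the tub (within 6 mm) and both its ends are seated, each end point 76.5 to 81.5 mm above the tub's underside; the tub stands upright on the bar, everything at rest (x of lime in the frame of tub between -0.06 and 0.06 m and y of lime in the frame of tub between -0.093 and 0.093 m and z of lime in the frame of tub between -0.005 and 0.06 m and z of lid_end_a in the frame of tub between 0.0765 and 0.0815 m and z of lid_end_b in the frame of tub between 0.0765 and 0.0815 m and horizontal distance between lid and tub below 0.006 m and angle between tub's own z axis and vertical below 0.05 rad and height (world z) of tub between -0.005 and 0.005 m and linear speed of each of lid, tub below 0.02 m/s); the robot touches nothing.
It fails at once if the lid is dropped: it falls free of the fingers faster than 0.6 m/s (linear speed of lid above 0.6 m/s and contact force between the fingers and lid below 0.05 N).
It fails at once if the tub is tipped by more than 25 degrees (angle between tub's own z axis and vertical above 0.44 rad).
It fails at once if the pepper mill or the spice jar is knocked over (angle between any of mill, spice_jar's own z axis and vertical above 0.4 rad).
It also fails if it takes over 67 s, if anything falls off the work surface, if the arm or the gripper's body presses on something with over 40 N, if the wrist force passes 120 N, or if a joint passes its speed limit or range.

## Working session

There is one attempt and no reset: what is moved stays moved. The work goes in short steps, Python scripts to look and compute and a tool call to move; the robot and the scene stay as the last step left them, time stands still between calls to the robot, and variables do not carry over. Pictures are saved under pics/ and viewed, at most 10 in all, crops included, and the job is handed in when it is done.

Besides the shell and the picture viewer there is one more tool, called after "Call:" as name(argument=value, ...) on one line, values as JSON. send_rows: Moves the arm, as the interface text tells. Its arguments: {"type":"object","properties":{"dr":{"type":"array","items":{"type":"array","items":{"type":"number"}}},"xyz":{"type":"array","items":{"type":"array","items":{"type":"number"}}},"jaw":{"type":"array","items":{"type":"number"}}},"required":["dr","xyz","jaw"]}

```bash
mkdir -p pics; ls
python3 - <<'E'
from bench import ctrl
import cv2
print(ctrl.tip_extent); o=ctrl.get_obs(); print(o)
for n in("scene","top"):
    cv2.imwrite(f"pics/{n}0.png",cv2.cvtColor(ctrl.camera(n),cv2.COLOR_RGB2BGR)); c=ctrl.calibration(n); print(n,c)
E
```

```text
pics
0.019
{'time_s': 0.0, 'q': array([-1.43630383e+00,  1.81556296e-01,  1.60802618e+00,  2.04355774e-05,
        1.35380993e+00, -2.06294099e-01]), 'dq': array([ 2.31760068e-04, -7.69902829e-04, -1.79097568e-03,  7.63767268e-04,
        1.43680967e-05, -6.00626917e-04]), 'joint_efforts': array([-1.16411004e-03, -4.44871795e+01, -3.51337516e+01, -2.98156328e-04,
        9.42096405e-03, -2.47073257e-05]), 'eef_pos': array([ 0.19213408, -0.54138591,  0.24936677]), 'eef_rot': array([-8.98934778e-04,  9.85518127e-01,  1.69567717e-01,  4.22689898e-05]), 'wrist_force': array([ 0.31951703, -0.08500489, -0.40554615]), 'torque': array([ 0.01081365, -0.04803925, -0.02997681]), 'grasp_force': 0.0, 'opening': 0.9965418601229104}
scene {'camera_matrix': array([[478.990748  ,   0.        , 314.92452343],
       [  0.        , 478.990748  , 239.54538982],
       [  0.        ,   0.        ,   1.        ]]), 'D': array([-0.06828299,  0.        ,  0.        ,  0.        ,  0.        ]), 'world_from_camera': array([[ 0.90498702,  0.18734823, -0.38196744,  0.10500417],
       [-0.42537629,  0.41390123, -0.80482345, -0.8983312 ],
       [ 0.00731455,  0.89083467,  0.45426874,  0.58815842],
       [ 0.        ,  0.        ,  0.        ,  1.        ]])}
top {'camera_matrix': array([[444.12994149,   0.        , 311.0128663 ],
       [  0.        , 444.12994149, 248.62908142],
       [  0.        ,   0.        ,   1.        ]]), 'D': array([-0.10643314,  0.        ,  0.        ,  0.        ,  0.        ]), 'world_from_camera': array([[ 0.00656211,  0.99607534, -0.08826579,  0.47560696],
       [-0.99949773,  0.00927002,  0.03030422,  0.10042888],
       [ 0.03100352,  0.0880226 ,  0.99563588,  1.07848802],
       [ 0.        ,  0.        ,  0.        ,  1.        ]])}
```

View pics/top0.png

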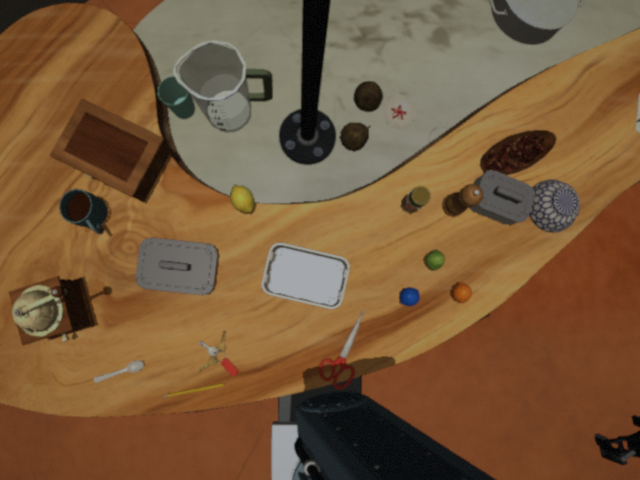

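View pics/scene0.png

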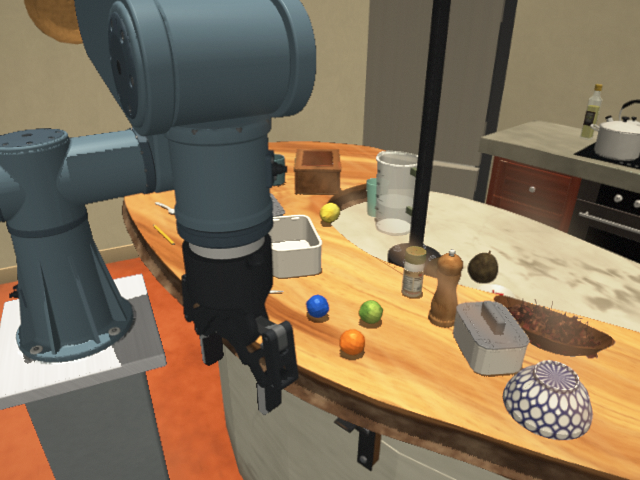

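The top view shows the tub (307,275), the grey lid lying on the bar with its grip up (177,266), the lime (435,260), the blue and orange look-alikes (410,297) and (461,292), the mill (462,200) and the jar (416,200). A closed decoy tub is at (503,197).

```bash
cat > h.py <<'E'
from bench import ctrl
import numpy as np, cv2
from scipy.spatial.transform import Rotation as R
def ray(n,px):
    c=ctrl.calibration(n);T=c["world_from_camera"]
    u=cv2.undistortPoints(np.array(px,float).reshape(-1,1,2),c["camera_matrix"],c["D"]).reshape(-1,2)
    d=np.c_[u[:,0],-u[:,1],-np.ones(len(u))]@T[:3,:3].T
    return T[:3,3],d
def at(n,px,z):
    o,d=ray(n,px); return o+d*((z-o[2])/d[:,2])[:,None]
def proj(n,P):
    c=ctrl.calibration(n);T=np.linalg.inv(c["world_from_camera"])
    P=np.atleast_2d(P)@T[:3,:3].T+T[:3,3]; P=P*[1,-1,-1]
    return cv2.projectPoints(P,np.zeros(3),np.zeros(3),c["camera_matrix"],c["D"])[0].reshape(-1,2)
def rect(n,mask,z):
    cs,_=cv2.findContours(mask.astype(np.uint8),cv2.RETR_EXTERNAL,cv2.CHAIN_APPROX_NONE)
    k=max(cs,key=cv2.contourArea); w=at(n,k.reshape(-1,2),z)[:,:2]
    (c,s,a)=cv2.minAreaRect((w*1000).astype(np.float32)); return np.round(c,1),np.round(s,1),round(a,1)
def plan(p,yaw=None):
    """shift (cm) along tool axes from the current measured pose to p"""
    o=ctrl.get_obs();r=R.from_quat(o["eef_rot"],scalar_first=True)
    return r.inv().apply(np.array(p)-o["eef_pos"])*100
E
python3 - <<'E'
from h import *
im=cv2.imread("pics/top0.png"); hsv=cv2.cvtColor(im,cv2.COLOR_BGR2HSV)
def box(m,x0,y0,x1,y1):
    b=np.zeros(m.shape,bool); b[y0:y1,x0:x1]=1; return m&b
S,V,H=hsv[...,1],hsv[...,2],hsv[...,0]
g=S<70
print("tub",rect("top",box(g,250,230,360,315),.075))
print("lid",rect("top",box(g,125,225,230,305),.022))
m=box((H>30)&(H<80)&(S>90),420,240,455,280);ys,xs=np.nonzero(m);print("lime",xs.mean(),ys.mean(),m.sum(),at("top",[xs.mean(),ys.mean()],.024), rect("top",m,.024))
for nm,x0,y0,x1,y1 in(("tub",255,235,358,312),("lid",130,230,225,300)):
    cv2.imwrite(f"pics/{nm}c.png",0)if 0 else None
a=cv2.resize(im[230:320,120:370],None,fx=3.2,fy=3.2,interpolation=cv2.INTER_CUBIC); cv2.imwrite("pics/crop.png",a)
o=ctrl.get_obs(); print(R.from_quat(o["eef_rot"],scalar_first=True).as_matrix().round(3))
# scene check of lime
sc=cv2.imread("pics/scene0.png");h2=cv2.cvtColor(sc,cv2.COLOR_BGR2HSV)
m=box((h2[...,0]>30)&(h2[...,0]<80)&(h2[...,1]>90),350,290,390,335);ys,xs=np.nonzero(m);print(at("scene",[xs.mean(),ys.mean()],.024))
print("jar/mill",at("top",[[420,193],[472,194]],.1))
E
```

```text
tub (array([504.3,  82.3]), array([187.9, 121.6]), 77.4)
lid (array([525.4, 389.5]), array([189.3, 122.1]), 84.6)
lime 434.59615384615387 259.55384615384617 260 [[ 0.54532591 -0.23114921  0.024     ]] (array([ 545.5, -231. ]), array([41.4, 42.2]), 45.4)
[[ 0.942  0.334 -0.   ]
 [ 0.334 -0.942  0.002]
 [ 0.    -0.002 -1.   ]]
[[ 0.54575599 -0.2328631   0.024     ]]
jar/mill [[ 0.69165414 -0.17647129  0.1       ]
 [ 0.69198333 -0.29909912  0.1       ]]
```

View pics/crop.png

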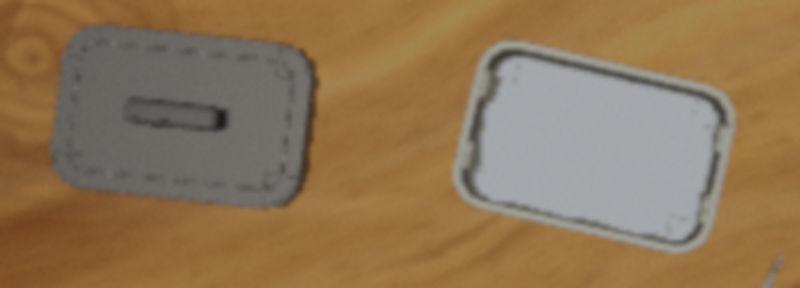

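Measured sizes match the given ones (tub 187.9x121.6 mm, lid 189x122 mm), and the two views agree on the lime within 2 mm. I'm moving above the lime.

Call:
send_rows(dr=[[0,0,0],[0,0,0],[0,0,0],[0,0,0],[0,0,0],[0,0,0],[0,0,0],[0,0,0]], xyz=[[5.5,-2.2,1],[11,-4.4,2],[16.5,-6.6,3],[22,-8.8,4],[27.5,-11,5],[33,-13.2,6],[38.5,-15.3,7],[43.6,-17.3,8]], jaw=[100,100,100,100,100,100,100,100])

```text
time_s: 1.1
eef_pos: [0.5465, -0.2314, 0.1697]
eef_rot: [-0.0, 0.985, 0.17, -0.0]
wrist_force: [0.3, -1.5, 0.1]
opening: 1.001
grasp_force: 0.0
```

Call:
send_rows(dr=[[0,0,0],[0,0,0],[0,0,0],[0,0,0],[0,0,0],[0,0,0],[0,0,0],[0,0,0]], xyz=[[0,0,4],[0,0,8],[0,0,12],[0,0,14.3],[0,0,14.3],[0,0,14.3],[0,0,14.3],[0,0,14.3]], jaw=[100,100,100,100,100,45,45,45])

```text
time_s: 2.1
eef_pos: [0.5463, -0.2339, 0.0294]
eef_rot: [0.001, 0.986, 0.17, 0.001]
wrist_force: [-1.6, -0.2, 5.7]
opening: 0.497
grasp_force: 60.0
```

Call:
send_rows(dr=[[0,0,0],[0,0,0],[0,0,0],[0,0,0],[0,0,0],[0,0,0],[0,0,0],[0,0,0]], xyz=[[0,0,0],[0,0,0],[0,0,0],[0,0,0],[0,0,-2],[0,0,-6],[0,0,-11],[0,0,-16]], jaw=[40,40,40,40,40,40,40,40])

```text
time_s: 3.1
eef_pos: [0.5453, -0.2331, 0.1905]
eef_rot: [0.0, 0.986, 0.17, 0.001]
wrist_force: [-0.0, -0.2, -0.9]
opening: 0.491
grasp_force: 60.8
```

Call:
send_rows(dr=[[0,0,0.7],[0,0,1.5],[0,0,2.4],[0,0,3.3],[0,0,4.2],[0,0,5.0],[0,0,5.35],[0,0,5.35]], xyz=[[1,-4.7,0],[2,-9.4,0],[3,-14,0],[4,-18.7,0],[5,-23.4,0],[6,-28,1],[6.6,-31.1,2],[6.6,-31.1,3]], jaw=[40,40,40,40,40,40,40,40])

```text
time_s: 4.1
eef_pos: [0.5034, 0.0839, 0.1584]
eef_rot: [-0.0, 0.994, -0.108, 0.001]
wrist_force: [-0.4, -0.4, -0.5]
opening: 0.496
grasp_force: 60.8
```

Call:
send_rows(dr=[[0,0,0],[0,0,0],[0,0,0],[0,0,0],[0,0,0],[0,0,0],[0,0,0],[0,0,0]], xyz=[[0,0,4],[0,0,8],[0,0,10.5],[0,0,11.9],[0,0,11.9],[0,0,11.9],[0,0,11.9],[0,0,11.9]], jaw=[40,40,40,40,40,40,55,65])

```text
time_s: 5.1
eef_pos: [0.5042, 0.082, 0.0391]
eef_rot: [-0.0, 0.994, -0.109, 0.001]
wrist_force: [-0.3, -0.3, 0.5]
opening: 0.647
grasp_force: 0.0
```

Call:
send_rows(dr=[[0,0,0],[0,0,0],[0,0,0],[0,0,0],[0,0,0],[0,0,0],[0,0,0],[0,0,0]], xyz=[[0,0,0],[0,0,0],[0,0,-2],[0,0,-5],[0,0,-9],[0,0,-13],[0,0,-16],[0,0,-16]], jaw=[72,75,75,75,75,75,75,75])

```text
time_s: 6.1
eef_pos: [0.5053, 0.082, 0.201]
eef_rot: [-0.0, 0.994, -0.109, 0.003]
wrist_force: [-0.3, -0.2, -0.5]
opening: 0.747
grasp_force: 0.0
```

Run:
```python
from h import *
# lid target (world) and plan from current pose; grip bar region to check lid centre
for p in([.525,.39,.17],):print(plan(p))
o=ctrl.get_obs();print(o["eef_pos"],R.from_quat(o["eef_rot"],scalar_first=True).as_matrix().round(3))
im=cv2.imread("pics/top0.png");V=cv2.cvtColor(im,cv2.COLOR_BGR2GRAY)
print(proj("top",[.5254,.3895,.052]),V[262:272,150:200:3])
```

```text
[ -4.7950055  -30.49126073   3.10329319]
[0.50529005 0.0819709  0.20104096] [[ 0.976 -0.218  0.006]
 [-0.218 -0.976 -0.   ]
 [ 0.006 -0.001 -1.   ]]
[[172.66674436 265.06911872]] [[101 101 102  90  81  81  77  76  77  72  80  93 100 106 109 111 111]
 [100 100 102  85  90  92  91  88  82  78  79  80  72  96 108 110 112]
 [101 102 102  88  93  94  95  93  92  93  90  86  72  59 105 109 111]
 [101 102 102  89  88  95  95  96  96  96  96  95  80  34 104 111 111]
 [102 100 102  87  75  92  94  89  98  99  99  99  81  29 105 109 110]
 [102 101 103  87  73  80  84  70  95  97 100 100  81  32 105 109 110]
 [102 100 101  98  76  74  69  66  81  87  93  97  79  33 105 109 111]
 [100 103 104 103  96  96  72  71  75  78  81  80  67  42 106 109 110]
 [103 102 102 103 104 103  98  98  97  91  83  75  69  69 107 111 110]
 [103 103 102 104 103 104 105 106 107 103 104 101  97 102 110 110 111]]
```

Call:
send_rows(dr=[[0,0,-1.7],[0,0,-3.4],[0,0,-5.1],[0,0,-6.8],[0,0,-8.5],[0,0,-10.2],[0,0,-11.9],[0,0,-13.6]], xyz=[[-0.7,-4.5,0],[-1.4,-9,0],[-2.1,-13.5,0],[-2.8,-18,1],[-3.5,-22.5,2],[-4.2,-27,3],[-4.7,-30.5,4],[-4.7,-30.5,5]], jaw=[75,75,75,75,70,60,60,60])

```text
time_s: 7.1
eef_pos: [0.5227, 0.3921, 0.1457]
eef_rot: [-0.0, 0.821, 0.57, -0.001]
wrist_force: [-0.2, -0.9, 0.4]
opening: 0.6
grasp_force: 0.0
```

Call:
send_rows(dr=[[0,0,-1.3],[0,0,-2.6],[0,0,-2.6],[0,0,-2.6],[0,0,-2.6],[0,0,-2.6],[0,0,-2.6],[0,0,-2.6]], xyz=[[0,0,1],[0,0,3],[0,0,5],[0,0,6],[0,0,6],[0,0,6],[0,0,6],[0,0,6]], jaw=[60,60,60,60,60,60,60,60])

```text
time_s: 8.1
eef_pos: [0.5245, 0.3901, 0.0891]
eef_rot: [0.0, 0.74, 0.673, 0.001]
wrist_force: [-0.8, -0.4, -0.0]
opening: 0.6
grasp_force: 0.0
```

Run:
```python
from h import *
o=ctrl.get_obs();m=R.from_quat(o["eef_rot"],scalar_first=True).as_matrix()
print(o["eef_pos"],"yaw",np.degrees(np.arctan2(m[1,0],m[0,0])),o["q"].round(2),plan([.5254,.3895,.047]))
t=ctrl.camera("top")[...,::-1];s=ctrl.camera("scene")[...,::-1]
a=cv2.resize(t[210:330,110:370],(780,360),interpolation=cv2.INTER_CUBIC)
cv2.imwrite("pics/c2.png",a)
```

```text
[0.52449704 0.39011904 0.08907338] yaw 84.61500188457472 [ 0.46  0.52  1.51 -0.    1.11  0.55] [-0.05598072  0.09100356  4.20740539]
```

View pics/c2.png

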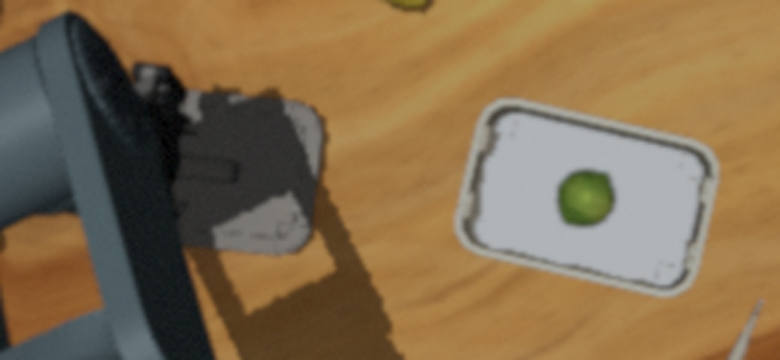

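The lime lies in the middle of the tub, at about (585,197) in the crop, and the gripper is aligned over the lid's grip bar. I'll descend and grip.

Call:
send_rows(dr=[[0,0,0],[0,0,0],[0,0,0],[0,0,0],[0,0,0],[0,0,0],[0,0,0],[0,0,0]], xyz=[[0,0.1,1.5],[0,0.1,3],[0,0.1,4.1],[0,0.1,4.1],[0,0.1,4.1],[0,0.1,4.1],[0,0.1,4.1],[0,0.1,4.1]], jaw=[60,60,60,60,50,30,15,10])

```text
time_s: 9.2
eef_pos: [0.5257, 0.3901, 0.0482]
eef_rot: [0.0, 0.739, 0.673, 0.001]
wrist_force: [0.6, -0.1, 3.9]
opening: 0.201
grasp_force: 59.2
```

Call:
send_rows(dr=[[0,0,0],[0,0,0],[0,0,0],[0,0,0],[0,0,0],[0,0,0],[0,0,0],[0,0,0]], xyz=[[0,0,0],[0,0,0],[0,0,0],[0,0,0],[0,0,-1],[0,0,-3],[0,0,-7],[0,0,-11]], jaw=[10,10,10,10,10,10,10,10])

```text
time_s: 10.2
eef_pos: [0.5249, 0.3898, 0.1593]
eef_rot: [-0.0, 0.739, 0.673, -0.0]
wrist_force: [1.5, -0.7, -0.5]
opening: 0.196
grasp_force: 58.6
```

Call:
send_rows(dr=[[0,0,0.2],[0,0,0.4],[0,0,0.6],[0,0,0.8],[0,0,1.0],[0,0,1.2],[0,0,1.2],[0,0,1.2]], xyz=[[-3.5,0.1,0],[-8.5,0.2,0],[-14,0.4,0],[-19.5,0.5,0],[-25,0.7,0],[-29,0.8,0],[-30.7,0.8,0],[-30.7,0.8,0]], jaw=[10,10,10,10,10,10,10,10])

```text
time_s: 11.2
eef_pos: [0.5046, 0.083, 0.158]
eef_rot: [0.0, 0.781, 0.625, 0.0]
wrist_force: [-0.3, 0.2, -2.0]
opening: 0.198
grasp_force: 58.7
```

Call:
send_rows(dr=[[0,0,0],[0,0,0],[0,0,0],[0,0,0],[0,0,0],[0,0,0],[0,0,0],[0,0,0]], xyz=[[0,0,0.5],[0,0,1],[0,0,1.5],[0,0,2],[0,0,2.2],[0,0,2.2],[0,0,2.2],[0,0,2.2]], jaw=[10,10,10,10,10,10,10,10])

```text
time_s: 12.2
eef_pos: [0.5045, 0.0834, 0.1355]
eef_rot: [0.0, 0.78, 0.625, 0.0]
wrist_force: [0.5, 0.3, -0.8]
opening: 0.197
grasp_force: 58.7
```

Run:
```python
from h import *
o=ctrl.get_obs();m=R.from_quat(o["eef_rot"],scalar_first=True).as_matrix()
print(o["eef_pos"],"yaw",np.degrees(np.arctan2(m[1,0],m[0,0])),plan([.5043,.0829,.112]))
t=ctrl.camera("top")[...,::-1];s=ctrl.camera("scene")[...,::-1]
a=cv2.resize(t[220:325,240:370],(520,420),interpolation=cv2.INTER_CUBIC)
b=cv2.resize(s[190:300,150:350],(780,429),interpolation=cv2.INTER_CUBIC)
b=cv2.resize(s[195:290,190:330],(520,353)); a=cv2.resize(a,(280,226))
cv2.imwrite("pics/c3.png",np.hstack([cv2.copyMakeBorder(a,0,127,0,0,0),b]))
```

```text
[0.50447402 0.08336791 0.1355299 ] yaw 77.41798120433367 [-0.04963812 -0.00794896  2.35298298]
```

View pics/c3.png

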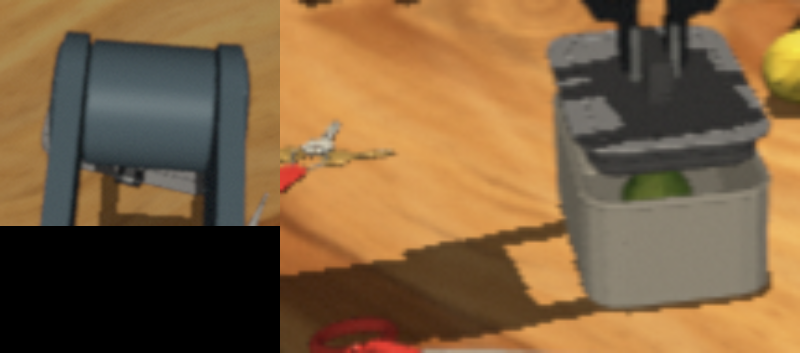

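The scene view shows the lid level and lined up just above the tub mouth, with the lime inside. I'll lower it gently and watch the force.

Call:
send_rows(dr=[[0,0,0],[0,0,0],[0,0,0],[0,0,0],[0,0,0],[0,0,0],[0,0,0],[0,0,0]], xyz=[[0,0,0.4],[0,0,0.8],[0,0,1.1],[0,0,1.4],[0,0,1.6],[0,0,1.8],[0,0,1.8],[0,0,1.8]], jaw=[10,10,10,10,10,10,10,10])

```text
time_s: 13.3
eef_pos: [0.5044, 0.0834, 0.1174]
eef_rot: [0.0, 0.78, 0.625, 0.0]
wrist_force: [0.1, 0.3, -1.4]
opening: 0.196
grasp_force: 58.7
```

Call:
send_rows(dr=[[0,0,0],[0,0,0],[0,0,0],[0,0,0],[0,0,0],[0,0,0],[0,0,0],[0,0,0]], xyz=[[0,0,0.1],[0,0,0.2],[0,0,0.3],[0,0,0.4],[0,0,0.5],[0,0,0.5],[0,0,0.5],[0,0,0.5]], jaw=[10,10,10,10,10,10,10,10])

```text
time_s: 14.3
eef_pos: [0.5046, 0.0831, 0.1126]
eef_rot: [0.0, 0.78, 0.625, 0.0]
wrist_force: [-1.2, -5.1, 4.1]
opening: 0.193
grasp_force: 59.4
```

The lid rests on the beads. I'll press it down while still gripped, so it stays level.

Call:
send_rows(dr=[[0,0,0],[0,0,0],[0,0,0],[0,0,0],[0,0,0],[0,0,0],[0,0,0],[0,0,0]], xyz=[[-0.05,0,0.1],[-0.05,0,0.2],[-0.05,0,0.3],[-0.05,0,0.4],[-0.05,0,0.5],[-0.05,0,0.5],[-0.05,0,0.5],[-0.05,0,0.5]], jaw=[10,10,10,10,10,10,10,10])

```text
time_s: 15.3
eef_pos: [0.5051, 0.0824, 0.1084]
eef_rot: [0.001, 0.78, 0.625, 0.0]
wrist_force: [-2.0, -7.5, 9.5]
opening: 0.198
grasp_force: 60.6
```

Call:
send_rows(dr=[[0,0,0],[0,0,0],[0,0,0],[0,0,0],[0,0,0],[0,0,0],[0,0,0],[0,0,0]], xyz=[[0,0,0.1],[0,0,0.2],[0,0,0.3],[0,0,0.4],[0,0,0.5],[0,0,0.5],[0,0,0.5],[0,0,0.5]], jaw=[10,10,10,10,10,10,10,10])

```text
time_s: 16.3
eef_pos: [0.5053, 0.083, 0.1029]
eef_rot: [0.001, 0.78, 0.626, 0.001]
wrist_force: [3.2, -2.2, 5.4]
opening: 0.198
grasp_force: 60.1
```

Call:
send_rows(dr=[[0,0,0],[0,0,0],[0,0,0],[0,0,0],[0,0,0],[0,0,0],[0,0,0],[0,0,0]], xyz=[[0,0,0.1],[0,0,0.2],[0,0,0.3],[0,0,0.3],[0,0,0.3],[0,0,0.3],[0,0,0.3],[0,0,0.3]], jaw=[10,10,10,10,10,10,10,10])

```text
time_s: 17.3
eef_pos: [0.5054, 0.0829, 0.1028]
eef_rot: [0.001, 0.78, 0.626, 0.001]
wrist_force: [-9.4, -2.5, 33.1]
opening: 0.199
grasp_force: 63.9
```

It stops hard at 33 N, at the seated height. Next I release, back off and look.

Call:
send_rows(dr=[[0,0,0],[0,0,0],[0,0,0],[0,0,0],[0,0,0],[0,0,0],[0,0,0],[0,0,0]], xyz=[[0,0,-0.2],[0,0,-0.3],[0,0,-0.3],[0,0,-0.3],[0,0,-0.3],[0,0,-0.3],[0,0,-0.3],[0,0,-0.3]], jaw=[10,10,30,50,60,60,60,60])

```text
time_s: 18.3
eef_pos: [0.5042, 0.083, 0.1023]
eef_rot: [-0.0, 0.78, 0.625, -0.0]
wrist_force: [0.0, -0.5, 0.6]
opening: 0.599
grasp_force: 0.0
```

Call:
send_rows(dr=[[0,0,0],[0,0,0],[0,0,0],[0,0,0],[0,0,0],[0,0,0],[0,0,0],[0,0,0]], xyz=[[0,0,-1],[0,0,-3],[-2,0,-5],[-5,0,-5],[-10,0,-5],[-15,0,-5],[-20,0,-5],[-24,0,-5]], jaw=[60,60,40,20,0,0,0,0])

```text
time_s: 19.3
eef_pos: [0.4517, -0.1533, 0.1533]
eef_rot: [0.001, 0.781, 0.625, 0.0]
wrist_force: [0.6, -0.2, 0.1]
opening: -0.005
grasp_force: 0.0
```

Run:
```python
from h import *
t=ctrl.camera("top")[...,::-1].copy();s=ctrl.camera("scene")[...,::-1].copy()
cv2.imwrite("pics/t4.png",t);cv2.imwrite("pics/s4.png",s)
a=cv2.resize(t[220:325,240:370],(390,315),interpolation=cv2.INTER_CUBIC)
b=cv2.resize(s[195:290,230:340],(400,345),interpolation=cv2.INTER_CUBIC)
cv2.imwrite("pics/c4.png",np.hstack([cv2.copyMakeBorder(a,0,30,0,0,0),b]))
hsv=cv2.cvtColor(t,cv2.COLOR_BGR2HSV);g=hsv[...,1]<70;b=np.zeros(g.shape,bool);b[230:320,250:365]=1
print("lid",rect("top",g&b,.077))
print(ctrl.get_obs()["eef_pos"])
```

```text
lid (array([503.8,  82.9]), array([188.1, 122.3]), 77.7)
[ 0.45179084 -0.15482391  0.1533939 ]
```

View pics/c4.png

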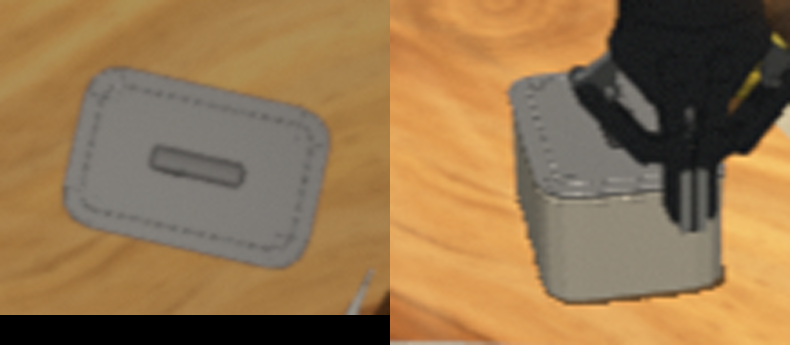

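The lid looks flush all round and is centred (503.8, 82.9, within 1 mm of the tub). I'll check each end by pressing it with the closed fingertips.

Call:
send_rows(dr=[[0,0,0],[0,0,0],[0,0,0],[0,0,0],[0,0,0],[0,0,0],[0,0,0],[0,0,0]], xyz=[[4,0,0],[9,0,0],[13,0,0],[16,0,1],[17.1,0,2.5],[17.1,0,3.5],[17.1,0,4],[17.1,0,4]], jaw=[0,0,0,0,0,0,0,0])

```text
time_s: 20.4
eef_pos: [0.4888, 0.0148, 0.1119]
eef_rot: [-0.0, 0.781, 0.625, -0.0]
wrist_force: [-0.2, 0.3, -0.2]
opening: -0.0
grasp_force: 0.0
```

Call:
send_rows(dr=[[0,0,0],[0,0,0],[0,0,0],[0,0,0],[0,0,0],[0,0,0],[0,0,0],[0,0,0]], xyz=[[0,0,0.4],[0,0,0.8],[0,0,1.1],[0,0,1.3],[0,0,1.5],[0,0,1.7],[0,0,1.7],[0,0,1.7]], jaw=[0,0,0,0,0,0,0,0])

```text
time_s: 21.4
eef_pos: [0.4894, 0.0156, 0.0978]
eef_rot: [0.0, 0.78, 0.626, -0.0]
wrist_force: [-10.4, 1.0, 26.3]
opening: 0.0
grasp_force: 13.1
```

End b is at 78.8 mm under 26 N, so it's seated. Now the other end.

Call:
send_rows(dr=[[0,0,0],[0,0,0],[0,0,0],[0,0,0],[0,0,0],[0,0,0],[0,0,0],[0,0,0]], xyz=[[0,0,-2],[0,0,-5.5],[4,0,-5.7],[9,0,-5.7],[13,0,-5.7],[13.8,0,-5],[13.8,0,-3],[13.8,0,-1.7]], jaw=[0,0,0,0,0,0,0,0])

```text
time_s: 22.4
eef_pos: [0.5184, 0.1498, 0.1109]
eef_rot: [-0.0, 0.78, 0.625, -0.001]
wrist_force: [0.8, 0.3, 0.2]
opening: 0.003
grasp_force: 0.0
```

Call:
send_rows(dr=[[0,0,0],[0,0,0],[0,0,0],[0,0,0],[0,0,0],[0,0,0],[0,0,0],[0,0,0]], xyz=[[0,0,0.4],[0,0,0.8],[0,0,1.1],[0,0,1.3],[0,0,1.5],[0,0,1.7],[0,0,1.7],[0,0,1.7]], jaw=[0,0,0,0,0,0,0,0])

```text
time_s: 23.4
eef_pos: [0.5195, 0.1503, 0.0979]
eef_rot: [0.0, 0.78, 0.626, 0.0]
wrist_force: [-9.1, -1.9, 21.0]
opening: 0.002
grasp_force: 10.4
```

Call:
send_rows(dr=[[0,0,0],[0,0,0],[0,0,0],[0,0,0],[0,0,0],[0,0,0],[0,0,0],[0,0,0]], xyz=[[0,0,-1],[0,0,-3],[0,0,-6],[0,0,-9],[0,0,-12],[0,0,-14],[0,0,-14],[0,0,-14]], jaw=[0,0,0,0,0,0,0,0])

```text
time_s: 24.4
eef_pos: [0.5187, 0.1503, 0.2343]
eef_rot: [-0.0, 0.78, 0.625, -0.0]
wrist_force: [0.7, -1.4, -0.1]
opening: 0.0
grasp_force: 0.0
```

Both ends are at 79 mm (seated) and the arm is clear, so I'm handing in.

```bash
python3 -c "
from bench import ctrl
print(ctrl.hand_in())"
```

```text
the job is handed in; nothing more can be done
None
```

I handed the job in at about 24 s: the lime is in the tub, and the lid is pressed on with both ends at about 79 mm (seated) and centred within about 1 mm. The tub is standing on the bar with the arm clear of it; the hand-in returned no verdict.

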